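Clamp a soap mould in the ratchet press

TASK

Push the filled soap mould all the way home in the press, against its back stop, then take the lever by its ball knob and pump it from stop to stop: every full stroke clicks the ram down one tooth. When you feel the foot bite on the mould's lid, finish that stroke, give it exactly two more clicks, then put the lever back against its rear stop and let go. Do not lean hard on the lever's stops, do not press on the ram by hand, and leave the other things on the bench alone.

Things in the scene. Friction and masses are not known exactly. Their poses are not given: they have to be found in the camera images.
- press: Grey bench-top ratchet press, bolted down: base plate 250 x 200 x 22 mm, columns at y = +-75 mm, crosshead (x -30 to 30, z 112 to 134 mm) with a pinion housing (x -20 to 54, y -30 to 30, up to z 206 mm); the ram's top reaches z 255 mm at x = y = 0. Origin on the bench below the ram; x points away from the worker, into the press, z up. Place and yaw vary.
- mould_center (a point): Centre of the soap mould, 28 mm above its underside: beech box with steel bands and aluminium lid, 160 mm long (x), 66 wide, 56 high, 0.4 to 0.8 kg. It starts on the press's base (top at z = 22 mm) between the guide rails (10 mm high, 71 apart), 40 to 70 mm short of home. Push its plain front end face, 80 mm in front of this point, along the press's +x: 3 to 12 N.
- mould_home (a point): Fixed point of the press, 50 mm above the bench straight under the ram: mould_center comes to its x when the mould's far end meets the back stop (face at x = 80 mm in the press's frame); the rails leave 2.5 mm of play in y.
- knob_center (a point): Centre of the black ball knob (32 mm diameter) on top of the press's lever, 140 mm from its shaft, on a 12 mm rod. Nothing else is within 60 mm of the ball at its height. It swings in the press's x-z plane, about 44 mm from stop to stop and nearly level (under 2 mm up and down), so a straight level line along the press's x with an unturned gripper follows it.
- lever_shaft (a point): Pivot of the lever: a shaft along the press's y axis, 180 mm above the bench, at x = 26, y = -57 mm in the press's frame. The ratchet wheel (77 mm wide, 24 teeth of 0.262 rad) sits on it beside the lever. Only a stroke that comes within about 2 mm of both stops (at the knob) surely gains its tooth; a shorter one may spring back. One full stroke never gains two.
- lever (a joint): Lever angle: 0 leaning back (+x, 0.158 rad past upright) on its rear stop, 0.316 pulled to the worker (-x) on its front stop; starts anywhere between and stays where left. Forward drives the ram down; backward it stays. Pull at the knob: 1 to 3 N free; in the last third of the stroke that bites about 7 N, about 2 N more with each further click.
- lever_stops: Two rubber-faced lugs on the crosshead; the lever's tail works between them 36 mm below the shaft, so a push at the knob bears on them nearly fourfold. At a stop the force rises about 10 N per mm at the knob; a few newtons above the pulling load show that it is reached, 10 N is plenty, 25 N at the knob (100 N on the lug) is forcing it.
- ram: Vertical rack ram, 20 mm square, sliding through the crosshead, with a round steel foot 52 mm wide sprung below it. Where the foot hangs above the lid at the start differs each time: 1 to 4 strokes until it bites. A click lowers the ram 4.2 mm and it cannot come up again. The foot's spring starts at 40 N and gains 5 N per mm: one click too many or too few is 21 N of clamping off.
- clip_jar: Clip-top glass jar, 90 mm wide, 142 mm high, standing on the bench; origin under its centre. Not to be disturbed.
- scale: White digital scale, 190 x 220 x 52 mm, on the bench; origin under its centre. Not to be disturbed.
- amber_bottle: Amber glass bottle, 66 mm wide, 150 mm high, on the bench; origin under its centre. Not to be disturbed.
- dish_stack: Stack of three wooden soap dishes, 125 x 85 x 48 mm, on the bench; origin under its centre. Not to be disturbed.
Things that resemble listed ones, but are neither listed nor needed, are in the scene too. Leave any blue or yellow look-alike of the part that bears mould_center alone.

How it is judged:
By the outcome, as a careful person would: the job done as asked, in the order asked, and still so for the second after the job is handed in, with the robot touching nothing.
It also fails if it takes over 72 s, if anything falls off the work surface, if the arm or the gripper's body presses on something with over 40 N, if the wrist force passes 120 N, or if a joint passes its speed limit or range.

ROBOT

A 6-joint arm with a two-finger parallel gripper is mounted at the origin on the work surface. World frame = base frame: x ahead of the robot, y to its left, z up, the work surface at z = 0. Lengths are in m, angles in rad, forces in N, time in s.
With the tool pointing down it reaches from about 0.35 to 0.975 m from the base axis. Payload 4.9 kg.
Tool frame: the origin (TCP) lies between the finger pads; the fingertips stand 22 mm ahead of it and the grasp point (between the pads) lies 3 mm ahead of it; z points along the fingers, y is the line along which they close (so a half turn about z gives the same grasp; the last joint's range is limited). The gripper opens to 85 mm and grips with 20 to 120 N. Pads are 22 mm wide; open, the fingers measure 114 mm over their backs; the gripper's body (76 mm by 85 mm) begins 54 mm behind the grasp point. The pads swing forward as they close: fully open they stand 13 mm farther back than shut.
Start: joints at [-1.376, 0.053, 1.613, -0, 1.476, -0.119], TCP at [0.193, -0.594, 0.253] pointing down, gripper open.
Joint ranges: [-3.01, 3.01], [-1.01, 2.22], [0.06, 2.58], [-1.02, 4.17], [0.09, 2.62], [-3.14, 3.14]. Speed limits (rad/s): [2.57, 2.57, 3.14, 3.14, 3.14, 3.14].

INTERFACE

Orientations are given as a unit quaternion [w, x, y, z].
In Python, from plant import state, grab_frame, get_calibration, job_done, recognise, regions_of gives the robot as it stands.
- The arm moves only by the tool apply_moves, never from a script. Its argument "targets" is a list of rows, each an object with "translation": the shift along the tool's x, y, z normalised to -1 to 1, where 1 is 100 mm, a list of three; "twist": the turn about the tool's z normalised to -1 to 1, where 1 is 0.1 rad; "hand": the opening, from 0 (shut) to 1 (fully open). A call has 1 to 8 rows; each row shifts and turns the commanded pose from where the row before left it, along the tool's axes as they then stand; what a row does not reach is not made up. A row lasts 1/10 s, in which the tool goes at most 50 mm and 8.59 degrees, less where a joint would pass 70% of its speed; a pose out of reach is approached as far as the arm can. A call with a number of a shift or a turn outside -1 to 1 is refused whole. A call with a gripper value outside its range is refused whole. The fingers move at their own pace and stop on an object; the grip force is fixed at half the most. Time passes only in rows, so rows that do not move let the fingers close. It gives the time, the measured TCP pose, the force, the opening and the grip force at its end, in the units of the state.
- state(): the state, without advancing time (a new reading comes with each control period).
- grab_frame(name): name is "side" or "top"; returns the picture (420x560x3 uint8, red, green, blue); there is no depth.
- get_calibration(name): a dict with "camera_matrix" (3x3 intrinsics, pixels), "pose" (4x4, takes a point from camera to world coordinates). Camera axes: x right, y up, looking along -z (the intrinsics and any distortion apply to the point x, -y, -z); pixel columns grow to the right and rows downward; lengths in m; the calibration is good to about 2 mm. A picture is of the moment at which its call begins. get_calibration takes no time and is no camera call.
- job_done(): hands the job in; it is judged then, once.
Trained networks look in the newest picture that a camera, given by its name, has taken for a name from the list of things; names that differ only in an ending like _2 or _b are one class to them, and where a whole thing is asked for, a point or a joint stands for the part that bears it (a point fixed in the world has none). Each returns a list of dicts, best first, with "score" (0 to 1); they miss things now and then, are a little off and sometimes report something else, mostly with a low value. They report only what shows in the picture. A call takes as long as a camera call. They do not tell look-alikes from the thing itself.
- recognise(camera, query): "point" ([x, y, z] in m, in world coordinates, good to about 4 mm: the middle of the surface that is visible of it).
- regions_of(camera, query): "pixels" (420x560 bool, what is visible of it).
The state is a dict: "time": time; "joint_pos": joint angles; "joint_vel": joint speeds; "joint_efforts": joint torques, N m; "tool_pos": TCP position; "tool_rot": TCP orientation; "contact_force": force on the tool from outside, world axes, zero at the start; "ft_torque": the same for the moment, N m; "gripper_width": opening from 0.0 (shut) to 1.0 (fully open); "grasp_force": force on a finger pad.
Only numpy, scipy, OpenCV 4.12 (cv2) and the standard library are available. Lean on these libraries where they do the work, as an engineer would, in place of code of your own. Each camera call takes 0.05 s, during which the arm holds its last target. There are 200 camera calls.

## Working session

There is one attempt and no reset: what is moved stays moved. The work goes in short steps, Python scripts to look and compute and a tool call to move; the robot and the scene stay as the last step left them, time stands still between calls to the robot, and variables do not carry over. Pictures are saved under pics/ and viewed, at most 10 in all, crops included, and the job is handed in when it is done.

Besides the shell and the picture viewer there is one more tool, called after "Emit:" as a command line: name --argument value ..., lists and objects as JSON in quotes. apply_moves: Moves the arm, as the interface text tells. Its arguments: {"type":"object","properties":{"targets":{"type":"array"}},"required":["targets"]}

```bash
mkdir -p pics
cat > h.py <<'E'
import numpy as np, cv2
from plant import *
def save(n,f): cv2.imwrite('pics/'+n,f[:,:,::-1])
def proj(c,p):
    k=get_calibration(c);T=np.linalg.inv(np.array(k['pose']));q=T[:3,:3]@np.array(p)+T[:3,3]
    u=np.array(k['camera_matrix'])@np.array([q[0],-q[1],-q[2]]);return u[:2]/u[2]
def ray(c,u,v):
    k=get_calibration(c);T=np.array(k['pose']);d=np.linalg.inv(np.array(k['camera_matrix']))@np.array([u,v,1.])
    return T[:3,3],T[:3,:3]@np.array([d[0],-d[1],-d[2]])
def atz(c,u,v,z):
    o,d=ray(c,u,v);return o+d*(z-o[2])/d[2]
E
python3 - <<'E'
from h import *
a=grab_frame('side');b=grab_frame('top');
im=np.hstack([a,b]);save('a.png',cv2.resize(a,(784,588)));save('b.png',cv2.resize(b,(784,588)))
for c in('side','top'):
  k=get_calibration(c);print(c,list(k.keys()),np.round(k['pose'],3).tolist(),k['camera_matrix'])
  for q in['press','mould_center','knob_center','lever_shaft','lever','ram','clip_jar','scale','amber_bottle','dish_stack']:
    try:
      for r in recognise(c,q)[:3]: print(c,q,round(r['score'],2),np.round(r['point'],3),np.round(proj(c,r['point'])))
    except Exception as e: print(c,q,e)
print(state())
E
```

```text
side ['camera_matrix', 'pose'] [[-0.918, 0.302, -0.257, 0.282], [-0.396, -0.684, 0.613, 0.718], [0.009, 0.664, 0.747, 1.059], [0.0, 0.0, 0.0, 1.0]] [[434.68640038   0.         273.07306504]
 [  0.         434.68640038 205.65816164]
 [  0.           0.           1.        ]]
side press 0.86 [0.576 0.021 0.043] [272. 243.]
side mould_center 0.9 [0.505 0.015 0.071] [296. 244.]
side mould_center 0.78 [ 0.806 -0.005  0.05 ] [206. 211.]
side mould_center 0.74 [0.568 0.015 0.044] [275. 243.]
side knob_center 0.63 [ 0.59  -0.067  0.269] [281. 166.]
side knob_center 0.44 [ 0.581 -0.012  0.232] [275. 191.]
side lever_shaft 0.85 [0.568 0.016 0.044] [275. 243.]
side lever 0.57 [ 0.588 -0.069  0.268] [282. 166.]
side ram 0.57 [ 0.578 -0.012  0.23 ] [276. 191.]
side clip_jar 0.95 [0.66  0.383 0.119] [176. 327.]
side clip_jar 0.23 [ 0.589 -0.07   0.268] [282. 166.]
side scale 0.8 [0.456 0.363 0.045] [261. 367.]
side amber_bottle 0.69 [ 0.68  -0.294  0.08 ] [281. 157.]
side dish_stack 0.68 [ 0.453 -0.335  0.047] [348. 176.]
top ['camera_matrix', 'pose'] [[-0.013, 0.994, -0.109, 0.423], [-1.0, -0.013
[... 908 characters left out ...]
nt_pos': array([-1.37603563e+00,  5.27282045e-02,  1.61284640e+00, -3.13732567e-05,
        1.47597686e+00, -1.19023123e-01]), 'joint_vel': array([ 0.00024699, -0.00172275,  0.00036296,  0.0004984 , -0.00045899,
       -0.00094995]), 'joint_efforts': array([-2.12204386e-04, -3.93684232e+01, -3.70466387e+01, -6.38979122e-05,
        5.07396762e-04,  2.30718591e-06]), 'tool_pos': array([ 0.19289306, -0.59449814,  0.25331813]), 'tool_rot': array([ 2.11697634e-05,  9.87717457e-01,  1.56250516e-01, -1.48253418e-05]), 'contact_force': array([-0.53652094, -0.17105934,  0.06913838]), 'ft_torque': array([-0.00985139, -0.01862371, -0.03458075]), 'grasp_force': 0.0, 'gripper_width': 1.0007993165101634}
```

View pics/a.png

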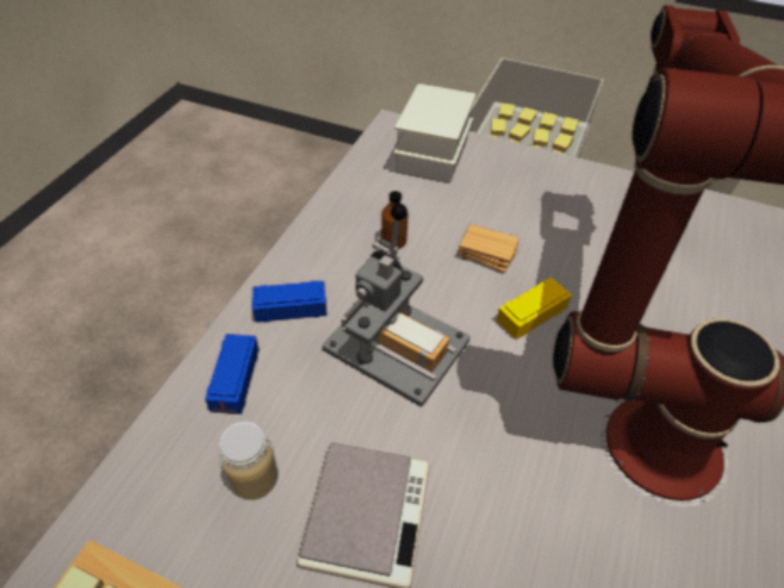

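View pics/b.png

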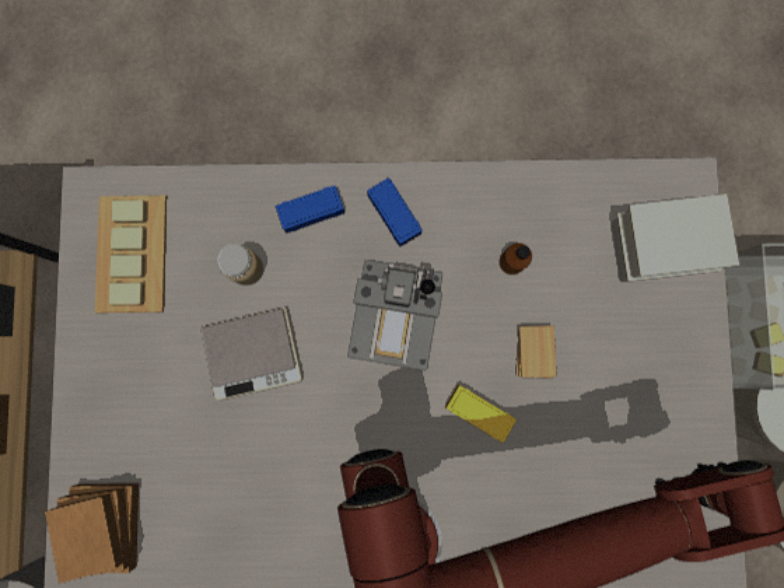

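The side picture shows the press at about (395,330) with the beech mould inside at (415,340). The top picture shows the mould at (392,334) and the knob at (428,286). Candidates for the mould in the top picture are the blue boxes (310,208) and (394,211), the yellow box (480,413) and the beech box with a pale lid (392,334). I choose the beech box, because it stands on the press base, and check it in a crop.

Run:
```python
from h import *
a=grab_frame('side');b=grab_frame('top')
ca=cv2.resize(a[160:295,225:345],None,fx=3.3,fy=4.4,interpolation=cv2.INTER_CUBIC)
cb=cv2.resize(b[180:270,243:323],None,fx=4.9,fy=6.6,interpolation=cv2.INTER_CUBIC)
print(ca.shape,cb.shape)
ca=cv2.resize(a[160:295,225:345],(400,450),interpolation=cv2.INTER_CUBIC)
cb=cv2.resize(b[180:270,243:323],(400,450),interpolation=cv2.INTER_CUBIC)
save('c.png',np.hstack([ca,cb]))
r=regions_of('top','knob_center');
for c in('side','top'):
  for r in regions_of(c,'knob_center')[:2]:
    m=r['pixels'];ys,xs=np.nonzero(m);print(c,'knob',r['score'],m.sum(),xs.min(),xs.max(),ys.min(),ys.max())
  for r in regions_of(c,'press')[:2]:
    m=r['pixels'];ys,xs=np.nonzero(m);print(c,'press',r['score'],m.sum(),xs.min(),xs.max(),ys.min(),ys.max())
    p,_=max([(x,0) for x in cv2.findContours(m.astype('uint8'),0,2)[0]],key=lambda t:cv2.contourArea(t[0]))
    print(cv2.approxPolyDP(cv2.convexHull(p),1.5,True)[:,0].tolist())
  for r in regions_of(c,'mould_center')[:4]:
    m=r['pixels'];ys,xs=np.nonzero(m);print(c,'mould',r['score'],m.sum(),xs.mean(),ys.mean(),cv2.minAreaRect(np.c_[xs,ys].astype('float32')))
```

```text
(594, 396, 3) (594, 392, 3)
side knob 0.52 334 266 290 145 181
side knob 0.39 411 273 291 136 176
side press 0.63 5262 231 335 145 289
[[283, 145], [290, 147], [335, 240], [334, 246], [302, 289], [289, 284], [231, 250], [231, 245], [254, 196]]
side mould 0.89 1551 166.19535783365572 267.0006447453256 ((165.81539916992188, 266.67694091796875), (28.942914962768555, 59.99076843261719), 15.255118370056152)
side mould 0.68 1183 296.0160608622147 243.98140321217244 ((295.0000305175781, 243.0000457763672), (48.29906463623047, 27.72724151611328), 26.56505012512207)
side mould 0.67 1227 380.8044009779951 219.75061124694378 ((380.742431640625, 219.5814971923828), (25.746288299560547, 53.06486511230469), 58.392494201660156)
side mould 0.6 1383 206.7541576283442 214.93709327548808 ((206.53553771972656, 214.77462768554688), (26.871822357177734, 54.31915283203125), 84.92039489746094)
top knob 0.44 176 298 310 194 211
top press 0.56 3433 248 314 186 264
[[261, 186], [314, 196], [313, 223], [303, 264], [248, 254], [254, 205]]
top mould 0.89 1041 220.75120076849183 149.7406340057637 ((220.64999389648438, 149.9499969482422), (23.084625244140625, 46.16925048828125), 71.56504821777344)
top mould 0.84 960 281.07395833333334 151.840625 ((280.98876953125, 151.88201904296875), (47.27591323852539, 21.305959701538086), 57.9946174621582)
top mould 0.61 669 279.9611360239163 238.86846038863976 ((280.0972900390625, 238.8837890625), (20.43109703063965, 33.53195571899414), 8.972626686096191)
top mould 0.59 941 342.88522848034006 295.50159404888416 ((342.92645263671875, 295.45587158203125), (49.0485954284668, 19.722335815429688), 30.963754653930664)
```

View pics/c.png

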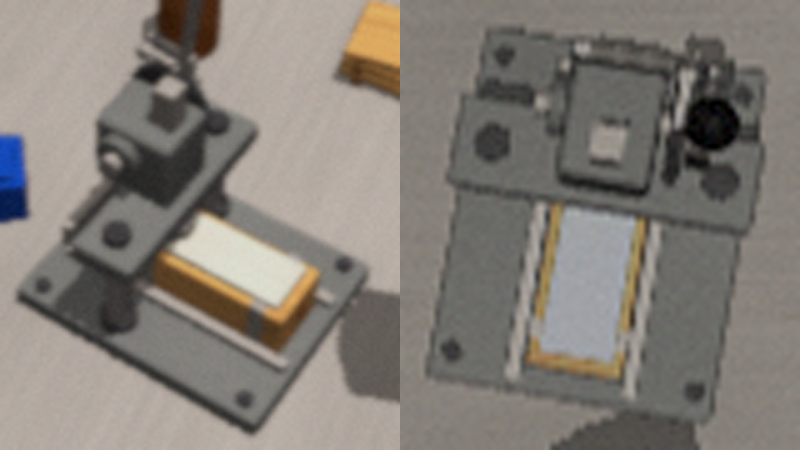

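The crop confirms it: the beech mould with the pale lid lies between the rails at (585,285) in the right half. The ram top is at (610,143) and the knob at (712,122).

Run:
```python
from h import *
T=lambda x,y,z:atz('top',243+(x-400)/5,180+y/5,z)
S=lambda x,y,z:atz('side',225+x*.3,160+y*.3,z)
R=np.round
print('ramtop',R(T(610,143,.255),4),R(S(168,88,.255),4))
X=[T(462,95,.134),T(765,145,.134),T(450,183,.134),T(748,232,.134)];print('cross',R(X,4).tolist(),R(np.mean(X,0),4))
d=X[1]-X[0]+X[3]-X[2];print('yaw',np.arctan2(d[0],-d[1]))
F=[T(428,376,.018),T(710,417,.018)];d=F[1]-F[0];print('front',R(F,4).tolist(),np.linalg.norm(d),np.arctan2(d[0],-d[1]))
B=[S(20,295,.018),S(255,428,.018),S(370,270,.022)];print('sidebase',R(B,4).tolist())
d=B[1]-B[0];print(np.linalg.norm(d),np.arctan2(-d[1],-d[0]));d=B[2]-B[1];print(np.linalg.norm(d),np.arctan2(d[0],-d[1]))
L=[T(560,207,.078),T(532,352,.078),T(618,364,.078),T(648,215,.078)];print('lid',R(L,4).tolist())
M=[T(528,371,.078),T(620,380,.078)];print('mould front top edge',R(M,4).tolist())
M=[S(272,320,.078),S(318,267,.078)];print('side ',R(M,4).tolist())
rl=[T(543,203,.032),T(513,378,.032)];d=rl[0]-rl[1];print('rail',np.arctan2(d[1],d[0]),R(rl,4).tolist())
rl=[T(657,225,.032),T(630,395,.032)];d=rl[0]-rl[1];print('rail',np.arctan2(d[1],d[0]),R(rl,4).tolist())
o1,d1=ray('top',305.4,204.4);o2,d2=ray('side',285.2,151.4)
A=np.c_[d1,-d2];t=np.linalg.lstsq(A,o2-o1,rcond=None)[0];print('knob',o1+d1*t[0],o2+d2*t[1],T(712,122,.319))
```

```text
ramtop [ 0.5821 -0.0185  0.255 ] [ 0.5783 -0.0048  0.255 ]
cross [[0.6293, 0.0759, 0.134], [0.5939, -0.1208, 0.134], [0.5718, 0.0842, 0.134], [0.5374, -0.1085, 0.134]] [ 0.5831 -0.0173  0.134 ]
yaw -0.17739357020283497
front [[0.4491, 0.1071, 0.018], [0.4184, -0.0881, 0.018]] 0.19761141735215945 -0.15624512556146586
sidebase [[0.6854, 0.0692, 0.018], [0.4473, 0.1116, 0.018], [0.4099, -0.0787, 0.022]]
0.2418443513609745 -0.17657663527571843
0.1940140130894405 -0.19391098137510673
lid [[0.5603, 0.0135, 0.078], [0.4632, 0.0334, 0.078], [0.4545, -0.024, 0.078], [0.5541, -0.0457, 0.078]]
mould front top edge [[0.4506, 0.0362, 0.078], [0.4438, -0.0252, 0.078]]
side  [[0.4611, 0.0459, 0.078], [0.4444, -0.021, 0.078]]
rail -0.1802876363307995 [[0.5674, 0.0257, 0.032], [0.4468, 0.0477, 0.032]]
rail -0.1735344468855427 [[0.5511, -0.0531, 0.032], [0.4341, -0.0326, 0.032]]
knob [ 0.58626097 -0.07601728  0.31505583] [ 0.58254534 -0.07703459  0.31463999] [ 0.58575621 -0.07578594  0.319     ]
```

```bash
cat >> h.py <<'E'
O=np.array([.582,-.0155]);YAW=-.177
ex=np.array([np.cos(YAW),np.sin(YAW)]);ey=np.array([-ex[1],ex[0]])
def P(x,y): return O+ex*x+ey*y
def toP(p): d=np.array(p[:2])-O; return np.round([d@ex,d@ey],4)
def phi():
    w,x,y,z=state()['tool_rot'];return np.arctan2(1-2*(x*x+z*z),2*(x*y-w*z))
def plan(goal,n,yaw=YAW):
    s=state();p=np.array(s['tool_pos']);f=phi();g=np.array(goal);dt=-(yaw-f)/n;st=(g-p)/n
    for i in range(n):
        tx=np.array([np.cos(f+np.pi/2),np.sin(f+np.pi/2)]);ty=np.array([np.cos(f),np.sin(f)])
        print([round(float(v)*10,3) for v in(st[:2]@tx,st[:2]@ty,-st[2])],round(dt*10,3)); f-=dt
E
python3 - <<'E'
from h import *
print(phi(),P(-.18,0));plan([*P(-.18,0),.253],14)
E
```

```text
-1.2570303904843818 [0.40481226 0.0161939 ]
[0.279, -0.368, 0.0] -0.771
[0.306, -0.346, 0.0] -0.771
[0.332, -0.321, 0.0] -0.771
[0.356, -0.294, 0.0] -0.771
[0.377, -0.266, 0.0] -0.771
[0.397, -0.236, 0.0] -0.771
[0.414, -0.205, 0.0] -0.771
[0.428, -0.173, 0.0] -0.771
[0.44, -0.139, 0.0] -0.771
[0.45, -0.105, 0.0] -0.771
[0.456, -0.07, 0.0] -0.771
[0.46, -0.034, 0.0] -0.771
[0.462, 0.001, 0.0] -0.771
[0.46, 0.037, 0.0] -0.771
```

Emit:
apply_moves --targets '[{"translation": [0.28, -0.37, 0], "twist": -0.77, "hand": 0}, {"translation": [0.31, -0.35, 0], "twist": -0.77, "hand": 0}, {"translation": [0.33, -0.32, 0], "twist": -0.77, "hand": 0}, {"translation": [0.36, -0.29, 0], "twist": -0.77, "hand": 0}, {"translation": [0.38, -0.27, 0], "twist": -0.77, "hand": 0}, {"translation": [0.4, -0.24, 0], "twist": -0.77, "hand": 0}, {"translation": [0.41, -0.2, 0], "twist": -0.77, "hand": 0}, {"translation": [0.43, -0.17, 0], "twist": -0.77, "hand": 0}]'

```text
time: 2.35
tool_pos: [0.3155, -0.2432, 0.2535]
tool_rot: [0.0, 0.893, 0.449, 0.0]
contact_force: [1.1, -0.0, 1.5]
gripper_width: 0.002
grasp_force: 0.0
```

Emit:
apply_moves --targets '[{"translation": [0.44, -0.14, 0], "twist": -0.77, "hand": 0}, {"translation": [0.45, -0.1, 0], "twist": -0.77, "hand": 0}, {"translation": [0.46, -0.07, 0], "twist": -0.77, "hand": 0}, {"translation": [0.46, -0.03, 0], "twist": -0.77, "hand": 0}, {"translation": [0.46, 0, 0], "twist": -0.77, "hand": 0}, {"translation": [0.46, 0.04, 0], "twist": -0.77, "hand": 0}, {"translation": [0, 0, 0], "twist": 0, "hand": 0}, {"translation": [0, 0, 0], "twist": 0, "hand": 0}]'

```text
time: 3.15
tool_pos: [0.4075, 0.0175, 0.2533]
tool_rot: [0.0, 0.767, 0.642, -0.0]
contact_force: [0.8, 0.3, 0.0]
gripper_width: -0.001
grasp_force: 0.0
```

Run:
```python
from h import *
s=state();print(s['time'],s['tool_pos'],phi(),toP(s['tool_pos']),s['joint_pos'],s['contact_force']);plan([*P(-.18,0),.068],5)
```

```text
3.15 [0.40749259 0.01748669 0.25333789] -0.17605294778269562 [-0.1776  0.0017] [-1.39763413e-01 -5.10074645e-01  2.08675150e+00 -4.52453837e-04
  1.56513739e+00  3.62920982e-02] [0.7928745  0.26380292 0.02488996]
[-0.003, -0.005, 0.371] 0.002
[-0.003, -0.005, 0.371] 0.002
[-0.003, -0.005, 0.371] 0.002
[-0.003, -0.005, 0.371] 0.002
[-0.003, -0.005, 0.371] 0.002
```

Emit:
apply_moves --targets '[{"translation": [0, 0, 0.4], "twist": 0, "hand": 0}, {"translation": [0, 0, 0.4], "twist": 0, "hand": 0}, {"translation": [0, 0, 0.4], "twist": 0, "hand": 0}, {"translation": [0, 0, 0.4], "twist": 0, "hand": 0}, {"translation": [-0.02, 0, 0.29], "twist": 0, "hand": 0}, {"translation": [0, 0, 0], "twist": 0, "hand": 0}, {"translation": [0, 0.12, 0], "twist": 0, "hand": 0}, {"translation": [0, 0.06, 0], "twist": 0, "hand": 0}]'

```text
time: 3.95
tool_pos: [0.4266, 0.01, 0.0663]
tool_rot: [0.001, 0.768, 0.64, 0.001]
contact_force: [0.6, -0.8, 0.9]
gripper_width: 0.005
grasp_force: 0.0
```

Emit:
apply_moves --targets '[{"translation": [0, 0.08, 0], "twist": 0, "hand": 0}, {"translation": [0, 0.08, 0], "twist": 0, "hand": 0}, {"translation": [0, 0.08, 0], "twist": 0, "hand": 0}]'

```text
time: 4.25
tool_pos: [0.4477, 0.007, 0.065]
tool_rot: [-0.002, 0.768, 0.641, -0.002]
contact_force: [-8.8, 1.3, 7.4]
gripper_width: -0.002
grasp_force: 4.8
```

Emit:
apply_moves --targets '[{"translation": [0, 0.08, 0], "twist": 0, "hand": 0}, {"translation": [0, 0.08, 0], "twist": 0, "hand": 0}]'

```text
time: 4.45
tool_pos: [0.4634, 0.0044, 0.065]
tool_rot: [-0.002, 0.767, 0.641, -0.002]
contact_force: [-9.0, 2.0, 9.6]
gripper_width: -0.0
grasp_force: 5.0
```

Run:
```python
from h import *
s=state();print(s['time'],s['tool_pos'],phi(),toP(s['tool_pos']),s['contact_force'])
a=grab_frame('side');save('d.png',cv2.resize(a[120:300,220:400],(600,600),interpolation=cv2.INTER_CUBIC))
```

```text
4.45 [0.46335234 0.00437159 0.06497949] -0.17897839640080182 [-0.1203 -0.0013] [-9.01458077  1.98984221  9.64525485]
```

View pics/d.png

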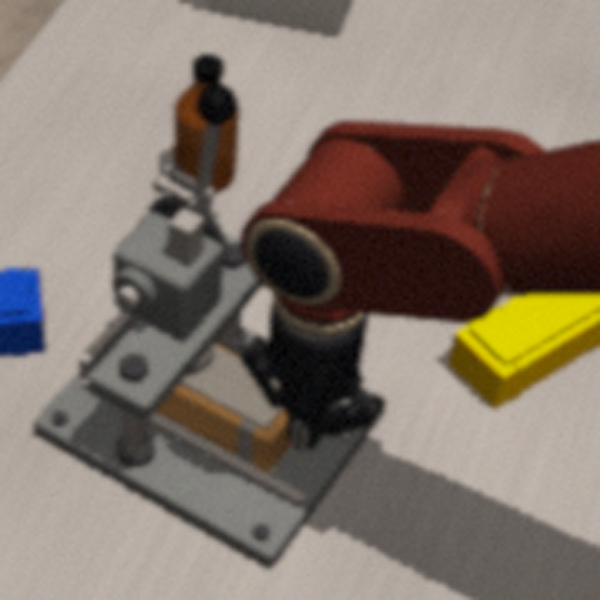

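The gripper is behind the mould's front end (265,450), which has moved in under the crosshead. The wrist is still clear of the housing (220,290). I raise slightly to take off the vertical load and push on.

Emit:
apply_moves --targets '[{"translation": [0, 0.03, -0.04], "twist": 0, "hand": 0}, {"translation": [0, 0.05, 0], "twist": 0, "hand": 0}]'

```text
time: 4.7
tool_pos: [0.4716, 0.0029, 0.0683]
tool_rot: [-0.001, 0.767, 0.641, -0.001]
contact_force: [-4.5, 1.6, -0.2]
gripper_width: -0.001
grasp_force: 2.2
```

Emit:
apply_moves --targets '[{"translation": [0, 0.05, 0], "twist": 0, "hand": 0}, {"translation": [0, 0.04, 0], "twist": 0, "hand": 0}]'

```text
time: 4.9
tool_pos: [0.4811, 0.0011, 0.0682]
tool_rot: [-0.0, 0.767, 0.641, -0.0]
contact_force: [-4.6, 0.9, 0.5]
gripper_width: 0.002
grasp_force: 2.5
```

Emit:
apply_moves --targets '[{"translation": [0, 0.03, 0], "twist": 0, "hand": 0}, {"translation": [0, 0.03, 0], "twist": 0, "hand": 0}]'

```text
time: 5.1
tool_pos: [0.4869, 0.0001, 0.0683]
tool_rot: [-0.0, 0.767, 0.641, -0.0]
contact_force: [-4.5, 1.3, 1.5]
gripper_width: 0.0
grasp_force: 2.4
```

Emit:
apply_moves --targets '[{"translation": [0, 0.02, 0], "twist": 0, "hand": 0}]'

```text
time: 5.2
tool_pos: [0.489, -0.0003, 0.0682]
tool_rot: [-0.0, 0.767, 0.641, -0.0]
contact_force: [-4.9, 1.8, -0.1]
gripper_width: -0.003
grasp_force: 2.3
```

Emit:
apply_moves --targets '[{"translation": [0, 0.015, 0], "twist": 0, "hand": 0}]'

```text
time: 5.3
tool_pos: [0.4904, -0.0005, 0.0682]
tool_rot: [-0.0, 0.767, 0.641, -0.0]
contact_force: [-4.1, 0.8, 1.4]
gripper_width: -0.003
grasp_force: 2.3
```

Emit:
apply_moves --targets '[{"translation": [0, 0.015, 0], "twist": 0, "hand": 0}]'

```text
time: 5.4
tool_pos: [0.4918, -0.0008, 0.0682]
tool_rot: [-0.0, 0.767, 0.641, -0.0]
contact_force: [-3.5, 0.9, 0.4]
gripper_width: 0.001
grasp_force: 2.1
```

Emit:
apply_moves --targets '[{"translation": [0, 0.015, 0], "twist": 0, "hand": 0}]'

```text
time: 5.5
tool_pos: [0.4924, -0.0009, 0.0682]
tool_rot: [-0.001, 0.767, 0.641, -0.001]
contact_force: [-11.2, 2.5, 6.1]
gripper_width: -0.001
grasp_force: 6.0
```

Emit:
apply_moves --targets '[{"translation": [0, 0.015, 0], "twist": 0, "hand": 0}]'

```text
time: 5.6
tool_pos: [0.4925, -0.0009, 0.0682]
tool_rot: [-0.003, 0.767, 0.641, -0.003]
contact_force: [-18.2, 2.1, 12.2]
gripper_width: -0.004
grasp_force: 9.4
```

Emit:
apply_moves --targets '[{"translation": [0, 0.015, 0], "twist": 0, "hand": 0}]'

```text
time: 5.7
tool_pos: [0.4926, -0.0009, 0.0682]
tool_rot: [-0.004, 0.767, 0.641, -0.004]
contact_force: [-24.5, 2.2, 18.6]
gripper_width: -0.003
grasp_force: 12.8
```

Run:
```python
from h import *
s=state();print(s['time'],s['tool_pos'],phi(),toP(s['tool_pos']),s['contact_force'],s['ft_torque'])
a=grab_frame('side');save('e.png',cv2.resize(a[120:300,220:400],(600,600),interpolation=cv2.INTER_CUBIC))
```

```text
5.7 [ 0.49260831 -0.0009279   0.06819682] -0.17860307908955927 [-0.0906 -0.0014] [-24.45925903   2.2146628   18.56121685] [ 0.45214997  3.49077027 -0.05019106]
```

View pics/e.png

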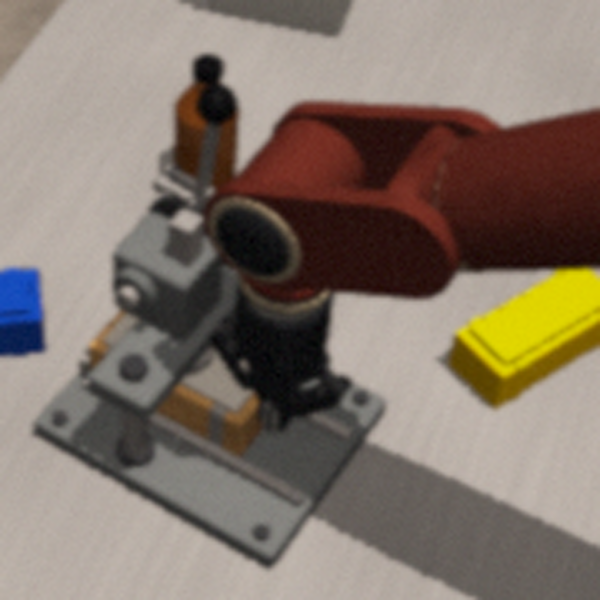

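The mould's far end shows behind the crosshead (105,340), the force rises with no further travel, and the arm is clear of the housing. The mould is home. I back off, rise and go over the knob.

Emit:
apply_moves --targets '[{"translation": [0, -0.1, 0], "twist": 0, "hand": 0}, {"translation": [0, -0.2, 0], "twist": 0, "hand": 0}, {"translation": [0, -0.2, -0.2], "twist": 0, "hand": 0}, {"translation": [0, 0, -0.48], "twist": 0, "hand": 0}, {"translation": [0, 0, -0.48], "twist": 0, "hand": 0}, {"translation": [0, 0, -0.48], "twist": 0, "hand": 0}, {"translation": [0, 0, -0.48], "twist": 0, "hand": 0.3}, {"translation": [0, 0, -0.48], "twist": 0, "hand": 1}]'

```text
time: 6.55
tool_pos: [0.4477, 0.0071, 0.3316]
tool_rot: [0.002, 0.768, 0.641, 0.002]
contact_force: [-0.1, 0.7, -0.1]
gripper_width: 0.33
grasp_force: 0.0
```

Emit:
apply_moves --targets '[{"translation": [0, 0, -0.48], "twist": 0, "hand": 1}, {"translation": [0, 0, -0.45], "twist": 0, "hand": 1}, {"translation": [0, 0, 0], "twist": 0, "hand": 1}]'

```text
time: 6.85
tool_pos: [0.4493, 0.0069, 0.4309]
tool_rot: [0.007, 0.767, 0.641, 0.006]
contact_force: [1.3, -0.1, 0.6]
gripper_width: 0.847
grasp_force: 0.0
```

Run:
```python
from h import *
s=state();print(s['time'],s['tool_pos'],phi(),toP(s['tool_pos']),s['contact_force'],s['joint_pos'])
for c in('side','top'):
  grab_frame(c)
  for r in recognise(c,'mould_center')[:4]: print(c,r['score'],r['point'],toP(r['point']))
k=[.586,-.076]; print(toP(k));plan([*P(toP(k)[0],-.057),s['tool_pos'][2]],6,-.177)
```

```text
6.85 [0.44931858 0.00689802 0.43093831] -0.1791142043237201 [-0.1346 -0.0013] [ 1.253064   -0.06857683  0.63078707] [-1.50507455e-01 -4.24833576e-01  1.73955530e+00 -3.67178237e-05
  1.80860909e+00  2.85933318e-02]
side 0.87 [0.8063, -0.0044, 0.0491] [0.2188 0.0504]
side 0.67 [0.8126, 0.2155, 0.0576] [0.1863 0.268 ]
top 0.93 [0.3103, -0.2111, 0.0547] [-0.233  -0.2404]
top 0.86 [0.8069, -0.0141, 0.0498] [0.2211 0.041 ]
top 0.66 [0.8113, 0.1985, 0.0532] [0.188 0.251]
[ 0.0146 -0.0589]
[-0.092, 0.253, -0.018] -0.004
[-0.092, 0.253, -0.018] -0.004
[-0.092, 0.252, -0.018] -0.004
[-0.092, 0.252, -0.018] -0.004
[-0.093, 0.252, -0.018] -0.004
[-0.093, 0.252, -0.018] -0.004
```

Emit:
apply_moves --targets '[{"translation": [-0.09, 0.25, 0], "twist": 0, "hand": 1}, {"translation": [-0.09, 0.25, 0], "twist": 0, "hand": 1}, {"translation": [-0.09, 0.25, 0], "twist": 0, "hand": 1}, {"translation": [-0.09, 0.25, 0], "twist": 0, "hand": 1}, {"translation": [-0.09, 0.25, 0], "twist": 0, "hand": 1}, {"translation": [-0.1, 0.25, 0], "twist": 0, "hand": 1}, {"translation": [0, 0, 0], "twist": 0, "hand": 1}, {"translation": [0, 0, 0], "twist": 0, "hand": 1}]'

```text
time: 7.85
tool_pos: [0.5846, -0.0735, 0.4188]
tool_rot: [-0.002, 0.768, 0.641, -0.001]
contact_force: [-0.5, -0.5, -0.0]
gripper_width: 0.999
grasp_force: 0.0
```

Run:
```python
from h import *
s=state();print(s['time'],s['tool_pos'],phi(),toP(s['tool_pos']),s['contact_force'],s['tool_rot'],s['gripper_width'])
a=grab_frame('side');save('f.png',cv2.resize(a[80:290,200:410],(600,600),interpolation=cv2.INTER_CUBIC))
print(proj('side',s['tool_pos']),proj('side',[.586,-.076,.315]))
```

```text
7.85 [ 0.58455167 -0.07354474  0.41880424] -0.17933827068847386 [ 0.0127 -0.0567] [-0.50242006 -0.5377725  -0.0206199 ] [-0.00165441  0.76758547  0.64094359 -0.00105536] 0.9991105996495775
[285.18936172 119.12200136] [283.81250095 151.17676666]
```

View pics/f.png

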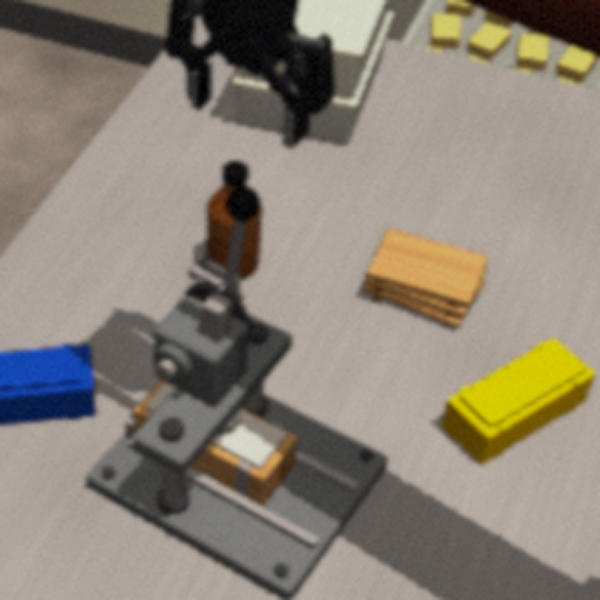

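The open fingers stand straddling the knob (243,203) from above, and the mould is in place. I descend and close.

Emit:
apply_moves --targets '[{"translation": [0, 0.02, 0.3], "twist": 0, "hand": 1}, {"translation": [0, 0, 0.3], "twist": 0, "hand": 1}, {"translation": [0, 0, 0.2], "twist": 0, "hand": 1}, {"translation": [0, 0, 0.16], "twist": 0, "hand": 1}, {"translation": [0, 0, 0], "twist": 0, "hand": 0.6}, {"translation": [0, 0, 0], "twist": 0, "hand": 0.45}, {"translation": [0, 0, 0], "twist": 0, "hand": 0.4}]'

```text
time: 8.6
tool_pos: [0.5873, -0.0739, 0.3274]
tool_rot: [0.001, 0.767, 0.641, 0.001]
contact_force: [-0.0, -0.4, 0.7]
gripper_width: 0.512
grasp_force: 0.0
```

Emit:
apply_moves --targets '[{"translation": [0, 0, 0], "twist": 0, "hand": 0.3}, {"translation": [0, 0, 0], "twist": 0, "hand": 0.3}, {"translation": [0, 0, 0], "twist": 0, "hand": 0.3}]'

```text
time: 8.9
tool_pos: [0.5873, -0.074, 0.3277]
tool_rot: [0.001, 0.767, 0.641, 0.001]
contact_force: [-0.9, 0.0, 6.2]
gripper_width: 0.341
grasp_force: 58.9
```

```bash
cat >> h.py <<'E'
def rep():
    s=state();F=np.array(s['contact_force']);print(s['time'],'P',toP(s['tool_pos']),'z',round(s['tool_pos'][2],4),'Fx',round(F[:2]@ex,1),'Fy',round(F[:2]@ey,1),'Fz',round(F[2],1),round(s['gripper_width'],3),round(s['grasp_force'],1))
E
python3 -c "
from h import *
rep();print(phi())"
```

```text
8.9 P [ 0.0155 -0.0566] z 0.3277 Fx -0.9 Fy -0.1 Fz 6.2 0.341 58.9
-0.17893203007634284
```

The opening of 29 mm means it grips above the equator. I reopen and go 6 mm lower.

Emit:
apply_moves --targets '[{"translation": [0, 0, 0], "twist": 0, "hand": 0.6}, {"translation": [0, 0, 0], "twist": 0, "hand": 0.6}, {"translation": [0, 0, 0.06], "twist": 0, "hand": 0.6}, {"translation": [0, 0, 0], "twist": 0, "hand": 0.4}, {"translation": [0, 0, 0], "twist": 0, "hand": 0.3}, {"translation": [0, 0, 0], "twist": 0, "hand": 0.3}]'

```text
time: 9.5
tool_pos: [0.5864, -0.0738, 0.3183]
tool_rot: [-0.001, 0.767, 0.641, -0.001]
contact_force: [-0.4, 0.1, -2.6]
gripper_width: 0.347
grasp_force: 59.3
```

```bash
python3 -c "
from h import *
rep()"
```

```text
9.5 P [ 0.0146 -0.0566] z 0.3183 Fx -0.4 Fy -0.0 Fz -2.6 0.347 59.3
```

Emit:
apply_moves --targets '[{"translation": [0, 0, 0], "twist": 0, "hand": 0.6}, {"translation": [0, 0, 0], "twist": 0, "hand": 0.6}, {"translation": [0, 0, -0.035], "twist": 0, "hand": 0.6}, {"translation": [0, 0, 0], "twist": 0, "hand": 0.4}, {"translation": [0, 0, 0], "twist": 0, "hand": 0.3}, {"translation": [0, 0, 0], "twist": 0, "hand": 0.3}]'

```text
time: 10.1
tool_pos: [0.587, -0.0739, 0.3242]
tool_rot: [0.001, 0.767, 0.641, 0.0]
contact_force: [-1.7, 0.5, 4.6]
gripper_width: 0.345
grasp_force: 58.9
```

```bash
python3 -c "
from h import *
rep()"
```

```text
10.1 P [ 0.0152 -0.0566] z 0.3242 Fx -1.8 Fy 0.2 Fz 4.6 0.345 58.9
```

Emit:
apply_moves --targets '[{"translation": [0, 0.08, 0.015], "twist": 0, "hand": 0.3}, {"translation": [0, 0.08, 0], "twist": 0, "hand": 0.3}, {"translation": [0, 0.06, 0], "twist": 0, "hand": 0.3}, {"translation": [0, 0.04, 0], "twist": 0, "hand": 0.3}, {"translation": [0, 0.02, 0], "twist": 0, "hand": 0.3}]'

```text
time: 10.6
tool_pos: [0.6121, -0.0786, 0.3222]
tool_rot: [-0.003, 0.767, 0.641, -0.003]
contact_force: [-10.6, 1.7, 9.3]
gripper_width: 0.34
grasp_force: 63.2
```

Emit:
apply_moves --targets '[{"translation": [0, 0.02, 0], "twist": 0, "hand": 0.3}]'

```text
time: 10.7
tool_pos: [0.6134, -0.0788, 0.3221]
tool_rot: [-0.004, 0.767, 0.641, -0.003]
contact_force: [-12.1, 1.9, 10.4]
gripper_width: 0.338
grasp_force: 63.3
```

Emit:
apply_moves --targets '[{"translation": [0, 0.015, 0], "twist": 0, "hand": 0.3}]'

```text
time: 10.8
tool_pos: [0.6163, -0.0793, 0.3225]
tool_rot: [-0.002, 0.768, 0.641, -0.002]
contact_force: [-7.7, 1.2, 7.2]
gripper_width: 0.345
grasp_force: 62.2
```

Emit:
apply_moves --targets '[{"translation": [0, 0.015, 0], "twist": 0, "hand": 0.3}]'

```text
time: 10.9
tool_pos: [0.6176, -0.0795, 0.3224]
tool_rot: [-0.002, 0.768, 0.641, -0.002]
contact_force: [-7.3, 1.2, 8.7]
gripper_width: 0.34
grasp_force: 62.2
```

```bash
python3 -c "
from h import *
rep()"
```

```text
10.9 P [ 0.0463 -0.0568] z 0.3224 Fx -7.4 Fy -0.1 Fz 8.7 0.34 62.2
```

Gripping hard makes the turning ball load the wrist, so I cage the ball loosely between the fingers instead.

Emit:
apply_moves --targets '[{"translation": [0, 0, 0], "twist": 0, "hand": 0.43}, {"translation": [0, 0, 0], "twist": 0, "hand": 0.43}, {"translation": [0, 0, 0], "twist": 0, "hand": 0.43}]'

```text
time: 11.2
tool_pos: [0.6193, -0.0797, 0.3206]
tool_rot: [-0.0, 0.767, 0.641, -0.0]
contact_force: [-0.2, 1.2, -0.3]
gripper_width: 0.432
grasp_force: 0.0
```

Emit:
apply_moves --targets '[{"translation": [0, 0.03, 0], "twist": 0, "hand": 0.43}]'

```text
time: 11.3
tool_pos: [0.6219, -0.0802, 0.3207]
tool_rot: [-0.001, 0.767, 0.641, -0.0]
contact_force: [-1.8, 0.3, -0.4]
gripper_width: 0.428
grasp_force: 1.1
```

Emit:
apply_moves --targets '[{"translation": [0, 0.02, 0], "twist": 0, "hand": 0.43}]'

```text
time: 11.4
tool_pos: [0.6238, -0.0806, 0.3206]
tool_rot: [-0.001, 0.767, 0.641, -0.001]
contact_force: [-3.3, 0.6, -0.5]
gripper_width: 0.431
grasp_force: 1.2
```

```bash
python3 -c "
from h import *
rep()"
```

```text
11.4 P [ 0.0526 -0.0567] z 0.3206 Fx -3.3 Fy 0.0 Fz -0.5 0.431 1.2
```

Emit:
apply_moves --targets '[{"translation": [0, 0.02, 0], "twist": 0, "hand": 0.43}]'

```text
time: 11.5
tool_pos: [0.6257, -0.0809, 0.3205]
tool_rot: [-0.001, 0.767, 0.641, -0.001]
contact_force: [-4.3, 0.3, -1.4]
gripper_width: 0.427
grasp_force: 2.4
```

Emit:
apply_moves --targets '[{"translation": [0, 0.015, 0], "twist": 0, "hand": 0.43}]'

```text
time: 11.6
tool_pos: [0.6267, -0.0811, 0.3204]
tool_rot: [-0.002, 0.767, 0.641, -0.001]
contact_force: [-7.9, 2.6, -0.5]
gripper_width: 0.43
grasp_force: 3.6
```

Emit:
apply_moves --targets '[{"translation": [0, 0.01, 0], "twist": 0, "hand": 0.43}]'

```text
time: 11.7
tool_pos: [0.6273, -0.0812, 0.3203]
tool_rot: [-0.002, 0.767, 0.641, -0.002]
contact_force: [-9.3, 1.9, -0.7]
gripper_width: 0.427
grasp_force: 4.3
```

```bash
python3 -c "
from h import *
rep()"
```

```text
11.7 P [ 0.0561 -0.0567] z 0.3203 Fx -9.5 Fy 0.2 Fz -0.7 0.427 4.3
```

Emit:
apply_moves --targets '[{"translation": [0, -0.1, 0], "twist": 0, "hand": 0.43}, {"translation": [0, -0.1, 0], "twist": 0, "hand": 0.43}, {"translation": [0, -0.1, 0], "twist": 0, "hand": 0.43}, {"translation": [0, -0.08, 0], "twist": 0, "hand": 0.43}]'

```text
time: 12.1
tool_pos: [0.5913, -0.0747, 0.3228]
tool_rot: [0.002, 0.767, 0.641, 0.001]
contact_force: [1.2, -0.3, 1.6]
gripper_width: 0.428
grasp_force: 0.8
```

Emit:
apply_moves --targets '[{"translation": [0, -0.04, 0], "twist": 0, "hand": 0.43}]'

```text
time: 12.2
tool_pos: [0.5867, -0.0739, 0.3222]
tool_rot: [0.001, 0.767, 0.641, 0.001]
contact_force: [1.7, -0.2, 1.6]
gripper_width: 0.43
grasp_force: 0.9
```

Emit:
apply_moves --targets '[{"translation": [0, -0.04, 0], "twist": 0, "hand": 0.43}]'

```text
time: 12.3
tool_pos: [0.5829, -0.0732, 0.3217]
tool_rot: [0.0, 0.767, 0.641, 0.0]
contact_force: [1.7, -0.7, 0.7]
gripper_width: 0.431
grasp_force: 0.6
```

Emit:
apply_moves --targets '[{"translation": [0, -0.03, 0], "twist": 0, "hand": 0.43}]'

```text
time: 12.4
tool_pos: [0.5799, -0.0726, 0.3211]
tool_rot: [-0.0, 0.768, 0.641, -0.0]
contact_force: [1.9, -0.2, 1.8]
gripper_width: 0.429
grasp_force: 0.8
```

```bash
python3 -c "
from h import *
rep()"
```

```text
12.4 P [ 0.008  -0.0566] z 0.3211 Fx 1.9 Fy 0.1 Fz 1.8 0.429 0.8
```

Emit:
apply_moves --targets '[{"translation": [0, -0.02, 0], "twist": 0, "hand": 0.43}]'

```text
time: 12.5
tool_pos: [0.5782, -0.0723, 0.3211]
tool_rot: [-0.0, 0.767, 0.641, 0.0]
contact_force: [2.0, 0.3, 0.7]
gripper_width: 0.428
grasp_force: 0.9
```

Emit:
apply_moves --targets '[{"translation": [0, -0.02, 0], "twist": 0, "hand": 0.43}]'

```text
time: 12.6
tool_pos: [0.5764, -0.072, 0.321]
tool_rot: [-0.0, 0.767, 0.641, -0.0]
contact_force: [1.4, -0.3, -0.1]
gripper_width: 0.425
grasp_force: 0.9
```

```bash
python3 -c "
from h import *
rep()"
```

```text
12.6 P [ 0.0044 -0.0566] z 0.321 Fx 1.4 Fy -0.1 Fz -0.1 0.425 0.9
```

Emit:
apply_moves --targets '[{"translation": [0, -0.02, 0], "twist": 0, "hand": 0.43}]'

```text
time: 12.7
tool_pos: [0.5747, -0.0717, 0.321]
tool_rot: [0.0, 0.767, 0.641, 0.0]
contact_force: [5.2, -0.0, -0.3]
gripper_width: 0.429
grasp_force: 2.5
```

Emit:
apply_moves --targets '[{"translation": [0, -0.015, 0], "twist": 0, "hand": 0.43}]'

```text
time: 12.8
tool_pos: [0.5738, -0.0715, 0.321]
tool_rot: [0.001, 0.767, 0.641, 0.001]
contact_force: [7.4, -1.3, -2.5]
gripper_width: 0.434
grasp_force: 4.0
```

```bash
python3 -c "
from h import *
rep()"
```

```text
12.8 P [ 0.0018 -0.0566] z 0.321 Fx 7.5 Fy 0.1 Fz -2.5 0.434 4.0
```

Click 1 had no bite (about 2 N through the last third, then the stop). Back to the rear.

Emit:
apply_moves --targets '[{"translation": [0, 0.1, 0], "twist": 0, "hand": 0.43}, {"translation": [0, 0.12, 0], "twist": 0, "hand": 0.43}, {"translation": [0, 0.12, 0], "twist": 0, "hand": 0.43}, {"translation": [0, 0.1, 0], "twist": 0, "hand": 0.43}, {"translation": [0, 0.06, 0], "twist": 0, "hand": 0.43}, {"translation": [0, 0.04, 0], "twist": 0, "hand": 0.43}, {"translation": [0, 0.015, 0], "twist": 0, "hand": 0.43}]'

```text
time: 13.5
tool_pos: [0.6268, -0.0812, 0.3205]
tool_rot: [-0.002, 0.767, 0.641, -0.002]
contact_force: [-7.5, 2.1, 0.8]
gripper_width: 0.429
grasp_force: 3.6
```

Emit:
apply_moves --targets '[{"translation": [0, 0.01, 0], "twist": 0, "hand": 0.43}]'

```text
time: 13.6
tool_pos: [0.6272, -0.0813, 0.3204]
tool_rot: [-0.002, 0.767, 0.641, -0.002]
contact_force: [-8.1, 0.5, 0.5]
gripper_width: 0.426
grasp_force: 4.2
```

Emit:
apply_moves --targets '[{"translation": [0, -0.1, 0], "twist": 0, "hand": 0.43}, {"translation": [0, -0.1, 0], "twist": 0, "hand": 0.43}, {"translation": [0, -0.1, 0], "twist": 0, "hand": 0.43}, {"translation": [0, -0.08, 0], "twist": 0, "hand": 0.43}, {"translation": [0, -0.04, 0], "twist": 0, "hand": 0.43}]'

```text
time: 14.1
tool_pos: [0.5882, -0.0741, 0.3235]
tool_rot: [0.003, 0.767, 0.641, 0.003]
contact_force: [6.8, -1.1, 3.2]
gripper_width: 0.428
grasp_force: 3.7
```

Emit:
apply_moves --targets '[{"translation": [0, -0.04, 0], "twist": 0, "hand": 0.43}]'

```text
time: 14.2
tool_pos: [0.5845, -0.0735, 0.3237]
tool_rot: [0.003, 0.767, 0.641, 0.003]
contact_force: [7.6, -0.5, 3.1]
gripper_width: 0.427
grasp_force: 3.8
```

Emit:
apply_moves --targets '[{"translation": [0, -0.04, 0], "twist": 0, "hand": 0.43}]'

```text
time: 14.3
tool_pos: [0.5807, -0.0727, 0.3237]
tool_rot: [0.003, 0.767, 0.641, 0.003]
contact_force: [7.2, -1.4, 3.5]
gripper_width: 0.43
grasp_force: 3.7
```

```bash
python3 -c "
from h import *
rep()"
```

```text
14.3 P [ 0.0088 -0.0566] z 0.3237 Fx 7.4 Fy -0.1 Fz 3.5 0.43 3.7
```

The foot bites on this stroke (about 7.3 N against 1.7 N at the same place before). I finish it.

Emit:
apply_moves --targets '[{"translation": [0, -0.04, 0], "twist": 0, "hand": 0.43}, {"translation": [0, -0.025, 0], "twist": 0, "hand": 0.43}]'

```text
time: 14.5
tool_pos: [0.5747, -0.0717, 0.3236]
tool_rot: [0.004, 0.767, 0.641, 0.003]
contact_force: [11.8, -1.9, 1.1]
gripper_width: 0.429
grasp_force: 5.9
```

Emit:
apply_moves --targets '[{"translation": [0, -0.015, 0], "twist": 0, "hand": 0.43}]'

```text
time: 14.6
tool_pos: [0.5739, -0.0715, 0.3235]
tool_rot: [0.005, 0.767, 0.641, 0.004]
contact_force: [14.7, -1.6, 0.0]
gripper_width: 0.433
grasp_force: 7.1
```

Emit:
apply_moves --targets '[{"translation": [0, 0.1, 0], "twist": 0, "hand": 0.43}, {"translation": [0, 0.12, 0], "twist": 0, "hand": 0.43}, {"translation": [0, 0.12, 0], "twist": 0, "hand": 0.43}, {"translation": [0, 0.1, 0], "twist": 0, "hand": 0.43}, {"translation": [0, 0.06, 0], "twist": 0, "hand": 0.43}, {"translation": [0, 0.04, 0], "twist": 0, "hand": 0.43}, {"translation": [0, 0.025, 0], "twist": 0, "hand": 0.43}]'

```text
time: 15.3
tool_pos: [0.6265, -0.0811, 0.3203]
tool_rot: [-0.002, 0.767, 0.641, -0.001]
contact_force: [-6.3, 0.4, -0.8]
gripper_width: 0.432
grasp_force: 3.2
```

Emit:
apply_moves --targets '[{"translation": [0, 0.015, 0], "twist": 0, "hand": 0.43}]'

```text
time: 15.4
tool_pos: [0.6272, -0.0812, 0.3202]
tool_rot: [-0.002, 0.767, 0.641, -0.002]
contact_force: [-7.9, 0.8, 0.2]
gripper_width: 0.429
grasp_force: 4.2
```

Emit:
apply_moves --targets '[{"translation": [0, -0.1, 0], "twist": 0, "hand": 0.43}, {"translation": [0, -0.1, 0], "twist": 0, "hand": 0.43}, {"translation": [0, -0.1, 0], "twist": 0, "hand": 0.43}, {"translation": [0, -0.08, 0], "twist": 0, "hand": 0.43}, {"translation": [0, -0.06, 0], "twist": 0, "hand": 0.43}, {"translation": [0, -0.06, 0], "twist": 0, "hand": 0.43}]'

```text
time: 16.0
tool_pos: [0.5821, -0.073, 0.3252]
tool_rot: [0.006, 0.767, 0.641, 0.005]
contact_force: [10.9, -2.0, 5.4]
gripper_width: 0.428
grasp_force: 5.0
```

Emit:
apply_moves --targets '[{"translation": [0, -0.04, 0], "twist": 0, "hand": 0.43}, {"translation": [0, -0.025, 0], "twist": 0, "hand": 0.43}]'

```text
time: 16.2
tool_pos: [0.5756, -0.0718, 0.3251]
tool_rot: [0.005, 0.767, 0.641, 0.004]
contact_force: [11.2, -1.2, 3.9]
gripper_width: 0.429
grasp_force: 5.7
```

Emit:
apply_moves --targets '[{"translation": [0, -0.015, 0], "twist": 0, "hand": 0.43}]'

```text
time: 16.3
tool_pos: [0.5748, -0.0717, 0.3251]
tool_rot: [0.006, 0.767, 0.641, 0.005]
contact_force: [14.3, -1.4, 2.3]
gripper_width: 0.432
grasp_force: 6.9
```

Emit:
apply_moves --targets '[{"translation": [0, -0.012, 0], "twist": 0, "hand": 0.43}]'

```text
time: 16.4
tool_pos: [0.5741, -0.0716, 0.325]
tool_rot: [0.007, 0.767, 0.641, 0.006]
contact_force: [15.1, -2.2, 2.8]
gripper_width: 0.431
grasp_force: 7.9
```

Emit:
apply_moves --targets '[{"translation": [0, 0.1, 0], "twist": 0, "hand": 0.43}, {"translation": [0, 0.12, 0], "twist": 0, "hand": 0.43}, {"translation": [0, 0.12, 0], "twist": 0, "hand": 0.43}, {"translation": [0, 0.1, 0], "twist": 0, "hand": 0.43}, {"translation": [0, 0.06, 0], "twist": 0, "hand": 0.43}, {"translation": [0, 0.05, 0], "twist": 0, "hand": 0.43}, {"translation": [0, 0.027, 0], "twist": 0, "hand": 0.43}]'

```text
time: 17.1
tool_pos: [0.6266, -0.0811, 0.3203]
tool_rot: [-0.002, 0.767, 0.641, -0.001]
contact_force: [-6.7, 2.1, 0.2]
gripper_width: 0.429
grasp_force: 3.3
```

Emit:
apply_moves --targets '[{"translation": [0, 0.015, 0], "twist": 0, "hand": 0.43}]'

```text
time: 17.2
tool_pos: [0.6272, -0.0812, 0.3203]
tool_rot: [-0.002, 0.767, 0.641, -0.002]
contact_force: [-8.1, 1.9, 0.6]
gripper_width: 0.433
grasp_force: 4.2
```

Emit:
apply_moves --targets '[{"translation": [0, -0.1, 0], "twist": 0, "hand": 0.43}, {"translation": [0, -0.1, 0], "twist": 0, "hand": 0.43}, {"translation": [0, -0.1, 0], "twist": 0, "hand": 0.43}, {"translation": [0, -0.08, 0], "twist": 0, "hand": 0.43}, {"translation": [0, -0.06, 0], "twist": 0, "hand": 0.43}, {"translation": [0, -0.06, 0], "twist": 0, "hand": 0.43}]'

```text
time: 17.8
tool_pos: [0.5827, -0.0732, 0.3253]
tool_rot: [0.006, 0.767, 0.641, 0.005]
contact_force: [12.7, -1.7, 3.1]
gripper_width: 0.429
grasp_force: 6.2
```

Emit:
apply_moves --targets '[{"translation": [0, -0.04, 0], "twist": 0, "hand": 0.43}, {"translation": [0, -0.03, 0], "twist": 0, "hand": 0.43}]'

```text
time: 18.0
tool_pos: [0.5757, -0.0719, 0.3252]
tool_rot: [0.006, 0.767, 0.641, 0.005]
contact_force: [12.4, -1.6, 4.0]
gripper_width: 0.432
grasp_force: 6.4
```

Emit:
apply_moves --targets '[{"translation": [0, -0.015, 0], "twist": 0, "hand": 0.43}]'

```text
time: 18.1
tool_pos: [0.5747, -0.0717, 0.3251]
tool_rot: [0.007, 0.767, 0.641, 0.006]
contact_force: [16.4, -2.5, 2.9]
gripper_width: 0.432
grasp_force: 7.9
```

Emit:
apply_moves --targets '[{"translation": [0, -0.012, 0], "twist": 0, "hand": 0.43}]'

```text
time: 18.2
tool_pos: [0.5742, -0.0716, 0.3251]
tool_rot: [0.007, 0.767, 0.641, 0.006]
contact_force: [18.7, -2.6, 1.2]
gripper_width: 0.437
grasp_force: 9.1
```

Emit:
apply_moves --targets '[{"translation": [0, 0.1, 0], "twist": 0, "hand": 0.43}, {"translation": [0, 0.12, 0], "twist": 0, "hand": 0.43}, {"translation": [0, 0.12, 0], "twist": 0, "hand": 0.43}, {"translation": [0, 0.1, 0], "twist": 0, "hand": 0.43}, {"translation": [0, 0.06, 0], "twist": 0, "hand": 0.43}, {"translation": [0, 0.05, 0], "twist": 0, "hand": 0.43}, {"translation": [0, 0.03, 0], "twist": 0, "hand": 0.43}]'

```text
time: 18.9
tool_pos: [0.6265, -0.0811, 0.3205]
tool_rot: [-0.001, 0.767, 0.641, -0.001]
contact_force: [-5.9, 2.2, -0.1]
gripper_width: 0.432
grasp_force: 3.2
```

Emit:
apply_moves --targets '[{"translation": [0, 0.015, 0], "twist": 0, "hand": 0.43}]'

```text
time: 19.0
tool_pos: [0.6271, -0.0812, 0.3203]
tool_rot: [-0.002, 0.767, 0.641, -0.002]
contact_force: [-8.4, 1.3, -0.6]
gripper_width: 0.43
grasp_force: 4.1
```

Emit:
apply_moves --targets '[{"translation": [0, -0.025, 0], "twist": 0, "hand": 0.43}, {"translation": [0, 0, 0], "twist": 0, "hand": 0.6}, {"translation": [0, 0, 0], "twist": 0, "hand": 0.9}, {"translation": [0, 0, 0], "twist": 0, "hand": 0.9}, {"translation": [0, 0, 0], "twist": 0, "hand": 0.9}, {"translation": [0, 0, -0.15], "twist": 0, "hand": 0.9}, {"translation": [0, 0, -0.35], "twist": 0, "hand": 0.9}, {"translation": [0, 0, -0.45], "twist": 0, "hand": 0.9}]'

```text
time: 19.8
tool_pos: [0.6253, -0.0808, 0.4158]
tool_rot: [-0.002, 0.767, 0.641, -0.001]
contact_force: [0.2, 0.1, 0.9]
gripper_width: 0.901
grasp_force: 0.0
```

Emit:
apply_moves --targets '[{"translation": [0, 0, -0.3], "twist": 0, "hand": 0.9}, {"translation": [0, -0.3, 0], "twist": 0, "hand": 0.9}, {"translation": [0, -0.45, 0], "twist": 0, "hand": 0.9}, {"translation": [0, -0.45, 0], "twist": 0, "hand": 0.9}, {"translation": [0, -0.3, 0], "twist": 0, "hand": 0.9}, {"translation": [0, 0, 0], "twist": 0, "hand": 0.9}, {"translation": [0, 0, 0], "twist": 0, "hand": 0.9}]'

```text
time: 20.5
tool_pos: [0.4783, -0.0542, 0.448]
tool_rot: [0.001, 0.767, 0.641, 0.001]
contact_force: [0.2, -0.1, -0.1]
gripper_width: 0.898
grasp_force: 0.0
```

Run:
```python
from h import *
rep()
a=grab_frame('side');b=grab_frame('top')
save('g.png',np.hstack([cv2.resize(a[120:300,220:355],(390,520),interpolation=cv2.INTER_CUBIC),cv2.resize(b[170:278,240:321],(390,520),interpolation=cv2.INTER_CUBIC)]))
for r in recognise('side','knob_center')[:3]: print(r['score'],r['point'],toP(r['point']),proj('side',r['point']))
print('rear/front knob px',[proj('side',[*P(x,-.057),.318]) for x in(.048,.004)],[proj('side',[*P(-.08,y),.078]) for y in(.033,-.033)])
```

```text
20.5 P [-0.0953 -0.0564] z 0.448 Fx 0.3 Fy -0.1 Fz -0.1 0.898 0.0
0.71 [0.6139, -0.0745, 0.2681] [ 0.0418 -0.0525] [273.46153335 162.00149721]
rear/front knob px [array([272.62300793, 145.90951854]), array([286.94158774, 152.22465958])] [array([292.33351821, 246.29801706]), array([304.42382929, 230.86233677])]
```

View pics/g.png

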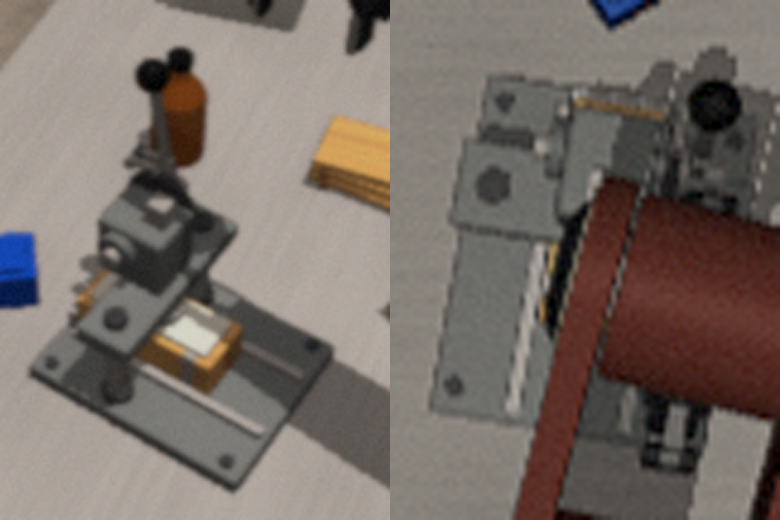

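In the side view the knob at (152,75) sits where the rear stop puts it. The mould's front top corner at (212,365) matches the home position, and the arm is clear.

```bash
python3 -c "
from plant import *
print(job_done())"
```

```text
the job is handed in; nothing more can be done
None
```

I pushed the mould home against the back stop. The foot bit on the second stroke, I gave it exactly two more clicks, then put the lever back on its rear stop, let go and handed the job in at about 20.6 s of the 72 s. I pumped with the knob held loosely between the fingers, because a tight grip on the turning ball loaded the wrist.

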